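# Load the wide filling barrel into the dosing pump

### The arm

A 6-joint arm with a two-finger parallel gripper is mounted at the origin on the work surface. World frame = base frame: x ahead of the robot, y to its left, z up, the work surface at z = 0. Lengths are in m, angles in rad, forces in N, time in s.
With the tool pointing down it reaches from about 0.35 to 0.975 m from the base axis. Payload 4.9 kg.
Tool frame: the origin (TCP) lies at the very end of the fingers, on their centre line; the grasp point (between the pads) lies 19 mm behind it; z points along the fingers, x is the direction in which the jaws open and shut, and the axes are right-handed (so a half turn about z gives the same grasp; the last joint's range is limited). The gripper opens to 85 mm and grips with 20 to 120 N. Pads are 22 mm wide; open, the fingers measure 114 mm over their backs; the gripper's body (76 mm by 85 mm) begins 54 mm behind the grasp point. The pads swing forward as they close: fully open they stand 13 mm farther back than shut.
Start: joints at [1.207, 0.053, 1.613, -0, 1.476, -0.119], TCP at [0.151, 0.606, 0.231] pointing down, gripper open.
Joint ranges: [-3.01, 3.01], [-1.01, 2.22], [0.06, 2.58], [-1.02, 4.17], [0.09, 2.62], [-3.14, 3.14]. Speed limits (rad/s): [2.57, 2.57, 3.14, 3.14, 3.14, 3.14].

### API

Orientations are given as a rotation vector (axis times angle).
In Python, from station import readout, viewer, ctrl, nets gives the robot as it stands. The module is installed in compiled form; this text tells all that it offers.
- The arm moves only by the tool step_arm, never from a script. Its argument "moves" is a list that holds one entry, the list of rows, each a list of 4 numbers: the shift along the world's x, y, z in cm, then the turn about the world's z in rad. In form: [[[dx, dy, dz, yaw], ...]]. A call has 1 to 10 rows; each row shifts and turns the commanded pose from where the row before left it; what a row does not reach is not made up. A row lasts 1/12 s, in which the tool goes at most 41.7 mm and 7.16 degrees, less where a joint would pass 70% of its speed; a pose out of reach is approached as far as the arm can. A call is refused whole if a number of a shift passes 4.17 or a number of a turn 0.125, either way. A call with a gripper value outside its range is refused whole. "grip" is the closure, from 0 (fully open) to 1 (shut), set as the call begins (left out, the last holds). The fingers move at their own pace and stop on an object; "squeeze" is the grip in N (left out, the last holds). Time passes only in rows, so rows that do not move let the fingers close. It gives the time, the measured TCP pose, the force and the opening at its end, in the units of the state.
- readout.get_obs(): the state, without advancing time (a new reading comes with each control period).
- viewer.get_image(name): name is "scene" or "top"; returns the picture (420x560x3 uint8, blue, green, red); there is no depth.
- viewer.calibration(name): a dict with "camera_matrix" (3x3 intrinsics, pixels), "k1" (the pictures are not rectified: a ray, as slopes to the right and down, at radius r is drawn at 1 + k1 r^2 times it, then the intrinsics apply), "R" (3x3) and "t" (3): a world point X has camera coordinates R X + t. Camera axes: x right, y down, z forward; pixel columns grow to the right and rows downward; lengths in m; the calibration is good to about 2 mm. A picture is of the moment at which its call begins. calibration takes no time and is no camera call.
- ctrl.finish_job(): hands the job in, once; it reports no verdict.
Trained networks look in the newest picture that a camera, given by its name, has taken for a name from the list of things; names that differ only in an ending like _2 or _b are one class to them, and where a whole thing is asked for, a point or a joint stands for the part that bears it (a point fixed in the world has none). Each returns a list of dicts, best first, with "confidence" (0 to 1); they miss things now and then, are a little off and sometimes report something else, mostly with a low value. They report only what shows in the picture. A call takes as long as a camera call.
- nets.masks_of(camera, thing): "region" (420x560 bool, what is visible of it) and "box" ([left, top, right, bottom] in pixels, round what is visible of it).
- nets.pinpoint(camera, thing): "at" ([column, row] in pixels: a listed point, or the origin of a listed thing).
The state is a dict: "t": time; "q": joint angles; "dq": joint speeds; "effort": joint torques, N m; "tool_pos": TCP position; "tool_rot": TCP orientation; "contact_force": force on the tool from outside, world axes, zero at the start; "wrist_torque": the same for the moment, N m; "opening": finger opening in m.
Only numpy, scipy, OpenCV 4.12 (cv2) and the standard library are available. Lean on these libraries where they do the work, as an engineer would, in place of code of your own. Each camera call takes 0.05 s, during which the arm holds its last target. There are 200 camera calls.

### The job

Lift the sprung clamp bar of the dosing pump by its black knob and turn it aside. Lay the wide filling barrel in the pump's cradle with its nozzle pointing away from the grey drive box, then bring the bar back square across the barrel and let it down so that it holds the barrel. Leave the slim barrel where it lies.

Things in the scene. Friction and masses are not known exactly. Their poses are not given: they have to be found in the camera images.
- pump: Fixed dosing pump. Origin: on the table under the cradle's middle; z up; +y along the cradle to the grey drive box (from y=125 mm, 100 mm high). Cradle: two black V saddles (45 degree sides, 60 mm mouth, tops at z=59), 14 mm thick, at y=-35 and 35; 56 mm free between them. The wide barrel belongs with its middle at x=0, y=0, z=55 mm, along y, nozzle to -y. Base plate 15 mm thick.
- clamp_knob (a point): Grip point on the clamp bar's black knob: upright cylinder, 24 mm diameter, 44 mm tall, on the bar's free end, 120 mm from the post's axis (upright, at x=70, y=-35 mm in the pump's frame). The point is on the knob's axis, 16 mm below its top, 28 mm above the bar's top; 105 mm above the table with the bar at the bottom, 115 mm with the bar resting on the wide barrel.
- clamp_bar (a joint): Turn of the bar about its post, rad. 0: shut, a stop; the bar (14 mm square steel) points to the pump's -x, across the cradle over the saddle at y=-35 mm. It opens anticlockwise seen from above: 1.57 points to the pump's -y, clear of the cradle; end 1.75. Starts at 0 to 0.12; keeps its angle when let go. A pin (x=-40, y=-75, top at z=79 mm) blocks the turn unless lifted over 18 mm.
- clamp_post (a joint): Lift of the bar, m, 0 to 0.045, against a spring that always pulls it down (about 4 N at 0, 7 N at 0.03): let go, it sinks to 0, or to 0.010 on the wide barrel. At 0 the bar's underside is 63 mm above the table. Lift by about 0.03 before turning it either way.
- barrel_mid (a point): Wide filling barrel: white cylinder, 36 mm diameter, 120 mm long between square steel collars (44 mm square, 10 mm thick), lying level on their flats; steel nozzle 12 mm thick at one end, black piston end at the other; 180 mm overall, about 0.25 kg. The point is the middle of its axis, 22 mm above the table at the start. Its y axis lies along the barrel; the nozzle points to its -y.
- barrel_nozzle (a point): Tip of the wide barrel's nozzle, 100 mm from its middle along its -y. At the start it points roughly to the robot's right.
- slim_barrel_mid (a point): Middle of the slim barrel's axis: same build and length, but 20 mm in diameter with 28 mm collars. Not to be moved.

How it is judged:
On the way, in this order (a step that is already met when the one before it is completed fails the run):
1. the clamp bar is turned aside, off the cradle (x of clamp_knob in the frame of pump above 0.01 m), for 0.2 s.
2. the wide barrel lies in the cradle, nozzle away from the drive box, with the bar still aside (x of barrel_mid in the frame of pump between -0.012 and 0.012 m and y of barrel_mid in the frame of pump between -0.022 and 0.022 m and z of barrel_mid in the frame of pump between 0.045 and 0.065 m and angle between the y axis of barrel_mid and the y axis of pump, either way round below 0.18 rad and y of barrel_nozzle in the frame of pump below -0.07 m and x of clamp_knob in the frame of pump above 0.01 m), for 0.2 s.
At the end, for the whole second after the job is handed in: The wide barrel lies in the cradle (middle within 12 mm across, 22 mm along, 10 mm in height; within 10 degrees of its line; nozzle away from the drive box), and the clamp bar is back across it, within 15 degrees of square, resting on it (knob about 115 mm above the table) (x of barrel_mid in the frame of pump between -0.012 and 0.012 m and y of barrel_mid in the frame of pump between -0.022 and 0.022 m and z of barrel_mid in the frame of pump between 0.045 and 0.065 m and angle between the y axis of barrel_mid and the y axis of pump, either way round below 0.18 rad and y of barrel_nozzle in the frame of pump below -0.07 m and x of clamp_knob in the frame of pump below -0.035 m and y of clamp_knob in the frame of pump between -0.067 and -0 m and z of clamp_knob in the frame of pump between 0.108 and 0.124 m); the robot touches nothing.
It fails at once if the slim barrel is moved by more than 30 mm (distance of slim_barrel_mid from where it was at the start of the episode above 0.03 m).
It also fails if it takes over 64 s, if anything falls off the work surface, if the arm or the gripper's body presses on something with over 40 N, if the wrist force passes 120 N, or if a joint passes its speed limit or range.

## Working session

There is one attempt and no reset: what is moved stays moved. The work goes in short steps, Python scripts to look and compute and a tool call to move; the robot and the scene stay as the last step left them, time stands still between calls to the robot, and variables do not carry over. Pictures are saved under pics/ and viewed, about 8 in all and at most 12, crops included, and the job is handed in when it is done.

Besides the shell and the picture viewer there is one more tool, called after ">>>" as name(argument=value, ...) on one line, values as JSON. step_arm: Moves the arm, as the interface text tells. Its arguments: {"type":"object","properties":{"moves":{"type":"array","items":{"type":"array","items":{"type":"array","items":{"type":"number"}}}},"grip":{"type":"number"},"squeeze":{"type":"number"}},"required":["moves"]}

```bash
mkdir -p pics; cat > h.py <<'E'
import numpy as np, cv2
from station import readout, viewer, ctrl, nets
def ray(cam,px):
    c=viewer.calibration(cam);K=np.array(c["camera_matrix"]);k=c["k1"];R=np.array(c["R"]);t=np.array(c["t"])
    d=np.linalg.solve(K,[px[0],px[1],1.])[:2];s=d.copy()
    for _ in range(30): s=d/(1+k*(s@s))
    return -R.T@t, R.T@np.array([s[0],s[1],1.])
def at_z(cam,px,z):
    o,d=ray(cam,px);return o+d*(z-o[2])/d[2]
def proj(cam,X):
    c=viewer.calibration(cam);K=np.array(c["camera_matrix"]);p=np.array(c["R"])@np.array(X)+np.array(c["t"])
    s=p[:2]/p[2];s=s*(1+c["k1"]*(s@s));return (K@[s[0],s[1],1])[:2]
def tri(p1,p2):
    o1,d1=ray("scene",p1);o2,d2=ray("top",p2);d1=d1/np.linalg.norm(d1);d2=d2/np.linalg.norm(d2)
    s=np.linalg.lstsq(np.c_[d1,-d2],o2-o1,rcond=None)[0];a=o1+d1*s[0];b=o2+d2*s[1]
    return (a+b)/2,np.linalg.norm(a-b)
E
python3 - <<'E'
from h import *
np.set_printoptions(precision=4,suppress=True)
for c in("scene","top"):
    cv2.imwrite(f"pics/{c}0.png",viewer.get_image(c))
    print(c,-np.array(viewer.calibration(c)["R"]).T@np.array(viewer.calibration(c)["t"]))
P={}
Z=dict(pump=0,clamp_knob=.105,barrel_mid=.022,barrel_nozzle=.022,slim_barrel_mid=.014)
for n in Z:
    for c in("scene","top"):
        r=nets.pinpoint(c,n)
        for d in r[:2]: print(n,c,round(d["confidence"],2),np.round(d["at"],1),at_z(c,d["at"],Z[n]))
        if r:P[c,n]=r[0]["at"]
    if("scene",n)in P and("top",n)in P: print("  tri",*tri(P["scene",n],P["top",n]))
print(readout.get_obs())
E
```

```text
scene [0.8464 0.3528 0.8716]
top [ 0.3412 -0.1033  0.9984]
pump scene 0.82 [365.9 336.3] [0.5192 0.1267 0.    ]
pump top 0.58 [161.9 203.6] [0.5327 0.1347 0.    ]
  tri [0.5279 0.1309 0.0204] 0.0029179031642120215
clamp_knob scene 0.81 [381.  281.1] [0.4751 0.0941 0.105 ]
clamp_knob top 0.88 [166.9 220. ] [0.4795 0.0983 0.105 ]
  tri [0.4785 0.0966 0.1122] 0.00024132673841217379
barrel_mid scene 0.79 [203.2 190. ] [ 0.5977 -0.3121  0.022 ]
barrel_mid top 0.58 [363.2 171.2] [ 0.6018 -0.3125  0.022 ]
  tri [ 0.5996 -0.3106  0.0257] 0.0030637271256037375
barrel_nozzle scene 0.98 [195.4 156.4] [ 0.5645 -0.4056  0.022 ]
barrel_nozzle top 0.96 [405.9 189.6] [ 0.56   -0.4045  0.022 ]
  tri [ 0.5623 -0.407   0.0184] 0.003781121612654571
slim_barrel_mid scene 0.8 [279.1 174.2] [ 0.4381 -0.2623  0.014 ]
slim_barrel_mid top 0.87 [339.9 241.7] [ 0.4461 -0.2577  0.014 ]
slim_barrel_mid top 0.53 [406.9 188.2] [ 0.565  -0.4093  0.014 ]
  tri [ 0.4441 -0.2551  0.0253] 0.002122373017821519
{'t': 0.6, 'q': array([ 1.207 ,  0.0527,  1.6129, -0.    ,  1.476 , -0.119 ]), 'dq': array([-0.0001,  0.0005, -0.0021, -0.0007, -0.0024, -0.0004]), 'effort': array([ -0.0003, -39.3401, -37.0239,  -0.0002,   0.0005,  -0.    ]), 'tool_pos': array([0.1515, 0.6064, 0.2313]), 'tool_rot': array([2.476 , 1.9336, 0.    ]), 'contact_force': array([-0.0204, -0.7328,  0.4781]), 'wrist_torque': array([ 0.0375,  0.0071, -0.0148]), 'opening': 0.08531833160626043}
```

```bash
python3 -c "
import cv2;cv2.imwrite('pics/s1.png',cv2.resize(cv2.imread('pics/scene0.png'),(800,600)));cv2.imwrite('pics/t1.png',cv2.resize(cv2.imread('pics/top0.png'),(800,600)))"
```

```text
(no output)
```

View pics/s1.png

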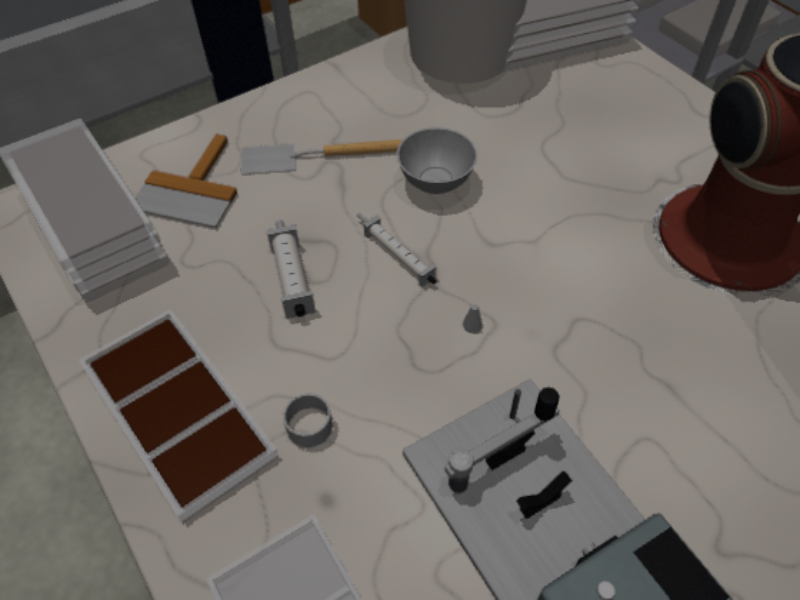

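View pics/t1.png

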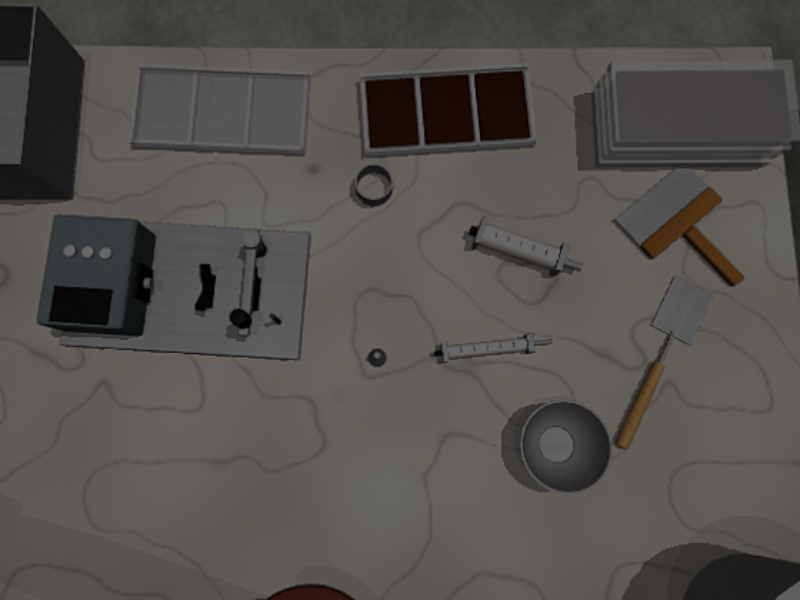

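The scene view shows the pump at lower right: knob (546,404), post (460,470), pin (515,403). The wide barrel is at (290,270) with its nozzle up, and the slim barrel is at (398,248). In the top view the pump's +y points left and its -x points down, towards the robot. I'll crop the pump for its pose.

```bash
python3 - <<'E'
import cv2,numpy as np
a=cv2.imread('pics/top0.png')[145:255,25:225]; b=cv2.imread('pics/scene0.png')[260:420,270:470]
g=lambda i:np.clip(255*(i/255.)**.6,0,255).astype('uint8')
cv2.imwrite('pics/c2.png',g(cv2.resize(a,(800,440),interpolation=cv2.INTER_CUBIC)))
cv2.imwrite('pics/c3.png',g(cv2.resize(b,(750,600),interpolation=cv2.INTER_CUBIC)))
E
```

```text
(no output)
```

View pics/c2.png

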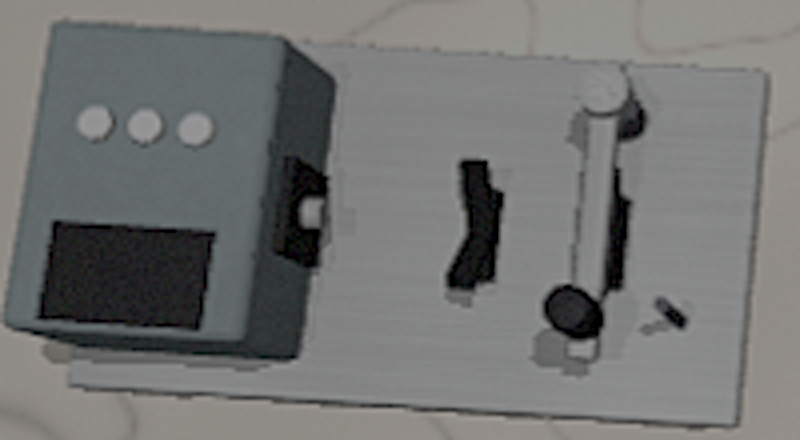

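View pics/c3.png

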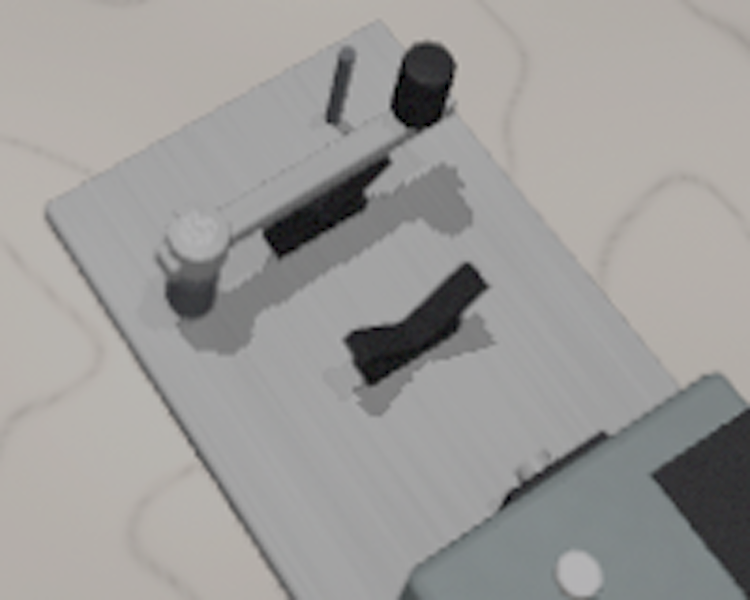

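The crops show the plate corners, the post top, the pin top and the far saddle. I'll fit the pump pose from these.

```bash
python3 - <<'E'
from h import *
np.set_printoptions(precision=4,suppress=True)
T=lambda x,y:(25+x/4,145+y/4); S=lambda x,y:(270+x/3.75,260+y/3.75)
pin=tri(S(347,52),T(661,303));post=tri(S(197,237),T(604,90))
print("pin",pin,"post",post)
c=[tri(S(48,210),T(768,72)),tri(S(380,22),T(738,425))];print(c)
cx=[at_z("top",T(*p),.015) for p in((768,72),(738,425),(68,386))]+[at_z("scene",S(*p),.015) for p in((48,210),(380,22))];print(cx)
e=cx[0]-cx[1];print("yaw edge top",np.arctan2(e[1],e[0]));e=cx[3]-cx[4];print("scene",np.arctan2(e[1],e[0]));e=cx[2]-cx[1];print("long",np.arctan2(-e[0],e[1]))
# fit pump yaw/pos: pin(-40,-75,79), post axis(70,-35), origin net
from scipy.optimize import least_squares
def res(v):
    x,y,a=v;Rm=lambda p:np.array([x+np.cos(a)*p[0]-np.sin(a)*p[1],y+np.sin(a)*p[0]+np.cos(a)*p[1],p[2]])
    r=[]
    for cam,px,p in[("scene",S(347,52),(-.04,-.075,.079)),("top",T(661,303),(-.04,-.075,.079)),("scene",S(197,237),(.07,-.035,post[0][2])),("top",T(604,90),(.07,-.035,post[0][2]))]:
        r+=list(proj(cam,Rm(p))-px)
    m=[np.arctan2(*(cx[0]-cx[1])[1::-1]),np.arctan2(*(cx[3]-cx[4])[1::-1])]
    r+=[(a-k)*100 for k in m]
    return r
s=least_squares(res,[.53,.13,-.06]);print("pump",s.x,np.round(s.fun,2))
x,y,a=s.x
Rm=lambda p:np.array([x+np.cos(a)*p[0]-np.sin(a)*p[1],y+np.sin(a)*p[0]+np.cos(a)*p[1]])
kn=np.array([.4785,.0966]);d=kn-Rm((.07,-.035));print("knob dist",np.linalg.norm(d),"bar angle",np.arctan2(d[1],d[0])-a-np.pi)
for th in(0,.06,.12,1.57): print(th,Rm((.07-.12*np.cos(th),-.035-.12*np.sin(th))))
b=np.array([.5996,-.3106]);n=np.array([.5623,-.407]);u=b-n;print("barrel yaw",np.arctan2(-u[0],u[1]),np.linalg.norm(u))
q=readout.get_obs();R=cv2.Rodrigues(q["tool_rot"])[0];print(R)
E
```

```text
pin (array([0.4811, 0.0568, 0.0817]), np.float64(0.0014512911151205662)) post (array([0.5933, 0.09  , 0.0809]), np.float64(0.0010718051846082728))
[(array([0.622 , 0.0143, 0.0114]), np.float64(0.0038938851283830257)), (array([0.4245, 0.026 , 0.0118]), np.float64(0.0035771464679422976))]
[array([0.6224, 0.0124, 0.015 ]), array([0.4254, 0.0243, 0.015 ]), array([0.4471, 0.3823, 0.015 ]), array([0.6217, 0.0172, 0.015 ]), array([0.4248, 0.0285, 0.015 ])]
yaw edge top -0.059899620461997406
scene -0.05782596323290708
long -0.06060354850790715
pump [ 0.5252  0.1291 -0.059 ] [-0.54  0.54  0.03  0.56 -0.14 -0.14 -0.24  0.31  0.09 -0.12]
knob dist 0.11471074031082616 bar angle 0.0019563673821543226
0 [0.4732 0.0971]
0.06 [0.473  0.0899]
0.12 [0.4732 0.0827]
1.57 [ 0.5858 -0.0297]
barrel yaw -0.3691881396304153 0.10336464579342396
[[ 0.2423  0.9702  0.    ]
 [ 0.9702 -0.2423  0.    ]
 [ 0.      0.     -1.    ]]
```

>>> step_arm(moves=[[[2.0, -3.2, 0, -0.115], [2.0, -3.2, 0, -0.115], [2.0, -3.2, 0, -0.115], [2.0, -3.2, 0, -0.115], [2.0, -3.2, 0, -0.115], [2.0, -3.2, 0, -0.115], [2.0, -3.2, 0, -0.115], [2.0, -3.2, 0, -0.115], [2.0, -3.2, 0, -0.115], [2.0, -3.2, 0, -0.115]]], grip=0.3, squeeze=60)

```text
t: 1.43
tool_pos: [0.3521, 0.2848, 0.2316]
tool_rot: [-3.13, -0.268, -0.002]
contact_force: [-0.3, 1.0, 0.0]
opening: 0.06
```

>>> step_arm(moves=[[[2.0, -3.1, 0, -0.115], [2.0, -3.1, 0, -0.115], [2.0, -3.1, 0, 0], [2.0, -3.1, 0, 0], [2.0, -3.1, 0, 0], [2.0, -3.1, 0, 0], [0.4, -0.3, 0, 0], [0, 0, -2, 0], [0, 0, -2, 0], [0, 0, 0, 0]]])

```text
t: 2.27
tool_pos: [0.473, 0.0972, 0.1871]
tool_rot: [3.14, -0.086, -0.012]
contact_force: [-1.6, -0.4, -1.2]
opening: 0.0599
```

>>> step_arm(moves=[[[0.2, 0, -1.8, 0], [0, 0, -1.8, 0], [0, 0, -1.8, 0], [0, 0, -1.8, 0], [0, 0, -1.3, 0], [0, 0, -0.9, 0], [0, 0, -0.6, 0], [0, 0, -0.3, 0], [0, 0, 0, 0], [0, 0, 0, 0]]])

```text
t: 3.1
tool_pos: [0.478, 0.0975, 0.0892]
tool_rot: [-3.14, 0.085, -0.002]
contact_force: [0.4, 0.5, -0.2]
opening: 0.0599
```

```bash
python3 - <<'E'
from h import *
i=viewer.get_image("scene")[200:360,270:470]
cv2.imwrite("pics/k4.png",np.clip(255*(cv2.resize(i,(750,600),interpolation=2)/255.)**.6,0,255).astype('uint8'));print(readout.get_obs()["tool_pos"])
E
```

```text
[0.47820046 0.09743838 0.08936461]
```

View pics/k4.png

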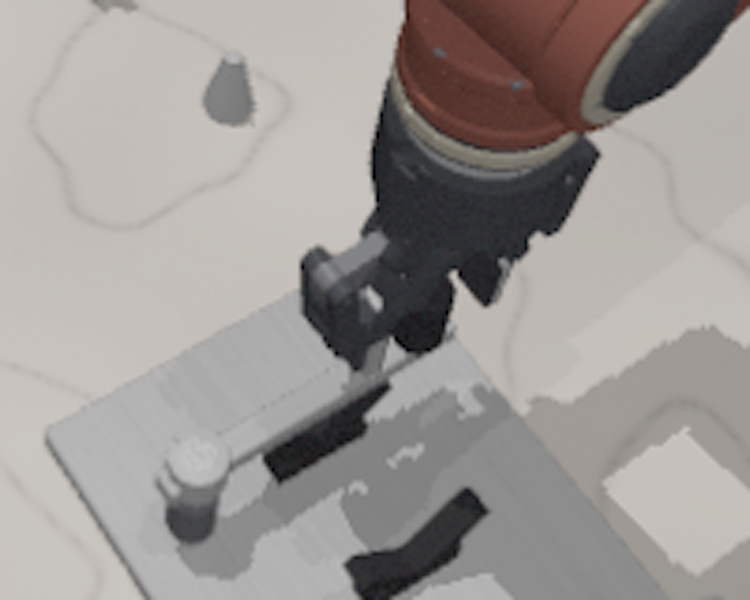

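The fingers straddle the knob (420,310) along the bar, so I'll close.

>>> step_arm(moves=[[[-0.2, 0, -0.3, 0], [0, 0, 0, 0], [0, 0, 0, 0], [0, 0, 0, 0], [0, 0, 0, 0], [0, 0, 0, 0], [0, 0, 0, 0]]], grip=1, squeeze=50)

```text
t: 3.73
tool_pos: [0.4744, 0.0974, 0.0855]
tool_rot: [3.14, -0.085, -0.005]
contact_force: [-5.8, 1.3, 4.4]
opening: 0.0226
```

>>> step_arm(moves=[[[-0.1, 0, 0.5, 0], [0, 0, 0.6, 0], [0, 0, 0.6, 0], [0, 0, 0.6, 0], [0, 0, 0.6, 0], [0, 0, 0.3, 0], [0, 0, 0, 0], [0, 0, 0, 0]]])

```text
t: 4.4
tool_pos: [0.4745, 0.0973, 0.1172]
tool_rot: [-3.14, 0.085, -0.001]
contact_force: [5.0, -0.4, -7.3]
opening: 0.0231
```

```bash
python3 - <<'E'
import numpy as np
a=np.pi-.059+np.arange(17)*.1
p=12*np.c_[np.cos(a),np.sin(a)];r=np.round(p,1);print(np.round(np.diff(r,axis=0),2).tolist())
E
```

```text
[[0.0, -1.2], [0.1, -1.2], [0.2, -1.2], [0.4, -1.1], [0.4, -1.1], [0.6, -1.1], [0.7, -1.0], [0.7, -0.9], [0.9, -0.8], [0.9, -0.8], [1.0, -0.7], [1.1, -0.5], [1.1, -0.5], [1.2, -0.3], [1.1, -0.2], [1.2, -0.1]]
```

>>> step_arm(moves=[[[0, -1.2, 0, 0.1], [0.1, -1.2, 0, 0.1], [0.2, -1.2, 0, 0.1], [0.4, -1.1, 0, 0.1], [0.4, -1.1, 0, 0.1], [0.6, -1.1, 0, 0.1], [0, 0, 0, 0]]])

```text
t: 4.98
tool_pos: [0.4912, 0.0276, 0.1166]
tool_rot: [-3.024, -0.848, 0.003]
contact_force: [2.3, 3.9, -7.1]
opening: 0.0228
```

>>> step_arm(moves=[[[0.7, -1.0, 0, 0.1], [0.7, -0.9, 0, 0.1], [0.9, -0.8, 0, 0.1], [0.9, -0.8, 0, 0.1], [1.0, -0.7, 0, 0.1], [1.1, -0.5, 0, 0.1], [1.1, -0.5, 0, 0.1], [1.2, -0.3, 0, 0.1], [1.1, -0.2, 0, 0.1], [0, 0, 0, 0]]])

```text
t: 5.82
tool_pos: [0.578, -0.0295, 0.1161]
tool_rot: [-2.355, -2.079, 0.007]
contact_force: [-1.2, -3.3, -7.1]
opening: 0.0228
```

>>> step_arm(moves=[[[0, 0, -0.6, 0], [0, 0, -0.6, 0], [0, 0, -0.6, 0], [0, 0, -0.6, 0], [0, 0, -0.5, 0], [0, 0, 0, 0], [0, 0, 0, 0], [0, 0, 0, 0]]])

```text
t: 6.48
tool_pos: [0.5771, -0.0295, 0.0879]
tool_rot: [2.358, 2.075, -0.005]
contact_force: [-1.4, -5.6, -4.5]
opening: 0.0229
```

>>> step_arm(moves=[[[0, 0, 0, 0], [0, 0, 0, 0], [0, 0, 0, 0], [0, 0, 0, 0], [0, 0, 0, 0]]], grip=0.3)

```text
t: 6.9
tool_pos: [0.5789, -0.0283, 0.089]
tool_rot: [2.356, 2.078, 0.002]
contact_force: [0.1, -0.2, 0.0]
opening: 0.0599
```

>>> step_arm(moves=[[[0, 0, 1.5, 0], [0, 0, 2.0, 0], [0, 0, 2.0, 0], [0, 0, 2.0, 0], [0, 0, 2.0, 0], [0, 0, 2, 0], [0, -2, 0, -0.12], [0, -3, 0, -0.12], [0, -3, 0, -0.12], [0, -3, 0, -0.12]]])

```text
t: 7.73
tool_pos: [0.5786, -0.1394, 0.2039]
tool_rot: [2.786, 1.451, 0.002]
contact_force: [1.2, 0.8, -0.1]
opening: 0.06
```

>>> step_arm(moves=[[[0.2, -2, 0, -0.12], [0.2, -2, 0, -0.12], [0.2, -2, 0, -0.12], [0.2, -2, 0, -0.12], [0.2, -2, 0, -0.12], [0.2, -2, 0, -0.12], [0.2, -2, 0, -0.12], [0.2, -2, 0, -0.12], [0.2, -1.2, 0, -0.12], [0.2, 0, 0, -0.12]]], grip=0)

```text
t: 8.57
tool_pos: [0.5984, -0.313, 0.2033]
tool_rot: [3.118, -0.38, 0.001]
contact_force: [0.2, 0.1, 0.2]
opening: 0.0853
```

>>> step_arm(moves=[[[0, 0, -2, -0.12], [0, 0, -2, -0.02], [0, 0, -2, 0], [0, 0, -2, 0], [0, 0, -2, 0], [0, 0, -1, 0], [0, 0, 0, 0], [0, 0, 0, 0]]])

```text
t: 9.23
tool_pos: [0.5985, -0.3104, 0.0932]
tool_rot: [-3.086, 0.584, 0.001]
contact_force: [0.1, -0.3, 0.0]
opening: 0.0852
```

```bash
python3 - <<'E'
from h import *
np.set_printoptions(precision=4,suppress=True)
o=readout.get_obs();print(o["tool_pos"],2*np.arctan2(o["tool_rot"][1],o["tool_rot"][0]))
for c in("scene","top"):
    i=viewer.get_image(c);u=[int(v) for v in proj(c,[.6,-.312,.03])]
    j=i[max(0,u[1]-60):u[1]+60,max(0,u[0]-80):u[0]+80];cv2.imwrite(f"pics/b_{c}.png",np.clip(255*(cv2.resize(j,(400,300),interpolation=2)/255.)**.6,0,255).astype('uint8'))
    for n,z in(("barrel_mid",.022),("barrel_nozzle",.022),("clamp_knob",.105)):
        for d in nets.pinpoint(c,n)[:1]: print(c,n,round(d["confidence"],2),at_z(c,d["at"],z))
cv2.imwrite("pics/b5.png",np.hstack([cv2.imread(f"pics/b_{c}.png") for c in("scene","top")]))
E
```

```text
[ 0.5985 -0.3104  0.0932] 5.909089443849421
scene barrel_mid 0.78 [ 0.5999 -0.3167  0.022 ]
scene barrel_nozzle 0.65 [ 0.5673 -0.3992  0.022 ]
scene clamp_knob 0.74 [ 0.5821 -0.0305  0.105 ]
top clamp_knob 0.92 [ 0.5808 -0.0351  0.105 ]
```

View pics/b5.png

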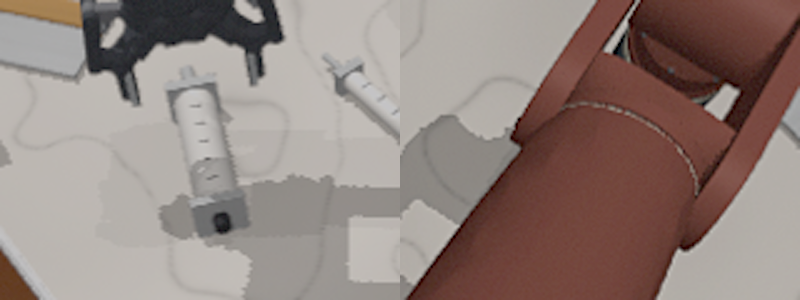

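The fingers straddle the wide barrel near its middle, aligned with its axis, so I'll go down.

>>> step_arm(moves=[[[0.1, -0.2, -2, 0], [0, 0, -2, 0], [0, 0, -1.5, 0], [0, 0, -1.2, 0], [0, 0, -0.8, 0], [0, 0, -0.6, 0], [0, 0, -0.4, 0], [0, 0, -0.1, 0], [0, 0, 0, 0], [0, 0, 0, 0]]])

```text
t: 10.47
tool_pos: [0.6, -0.313, 0.0082]
tool_rot: [3.086, -0.584, 0.002]
contact_force: [-0.6, 0.4, -0.1]
opening: 0.0857
```

>>> step_arm(moves=[[[0, 0, 0, 0], [0, 0, 0, 0], [0, 0, 0, 0], [0, 0, 0, 0], [0, 0, 0, 0], [0, 0, 0, 0], [0, 0, 0, 0]]], grip=1, squeeze=40)

```text
t: 11.05
tool_pos: [0.5996, -0.3128, 0.0079]
tool_rot: [3.087, -0.584, 0.0]
contact_force: [-1.0, 0.8, 4.4]
opening: 0.0348
```

>>> step_arm(moves=[[[0, 0, 0.6, 0], [0, 0, 1.2, 0], [0, 0, 2, 0], [0, 0, 2.2, 0], [0, 0, 2.2, 0], [0, 0, 2.2, 0], [0, 0, 2.2, 0], [0, 0, 2.0, 0], [0, 0, 1.2, 0], [0, 0, 0.6, 0]]])

```text
t: 11.88
tool_pos: [0.6003, -0.3132, 0.1742]
tool_rot: [3.085, -0.584, 0.006]
contact_force: [-0.6, 0.2, -3.0]
opening: 0.0346
```

>>> step_arm(moves=[[[-0.3, 1.5, 0, 0.02], [-0.5, 2.5, 0, 0.03], [-0.5, 3, 0, 0.03], [-0.5, 3, 0, 0.03], [-0.5, 3, 0, 0.03], [-0.5, 3, 0, 0.03], [-0.5, 3, 0, 0.03], [-0.5, 3, 0, 0.03], [-0.5, 3, 0, 0.03], [-0.5, 3, 0, 0.03]]])

```text
t: 12.72
tool_pos: [0.5495, -0.0304, 0.1693]
tool_rot: [-3.138, 0.129, 0.005]
contact_force: [0.5, 0.7, -3.1]
opening: 0.035
```

>>> step_arm(moves=[[[-0.5, 3, 0, 0.025], [-0.5, 3, 0, 0], [-0.5, 3, 0, 0], [-0.5, 3, 0, 0], [-0.5, 2, 0, 0], [-0.1, 1.2, 0, 0], [0, 0, 0, 0], [0, 0, 0, 0], [0, 0, 0, 0]]])

```text
t: 13.47
tool_pos: [0.5253, 0.1186, 0.1707]
tool_rot: [3.139, -0.093, -0.001]
contact_force: [0.4, -0.1, -2.1]
opening: 0.0349
```

```bash
python3 - <<'E'
from h import *
np.set_printoptions(precision=4,suppress=True)
o=readout.get_obs();print(o["tool_pos"],2*np.arctan2(o["tool_rot"][1],o["tool_rot"][0]))
z=o["tool_pos"][2]+.014
i=viewer.get_image("scene")
viewer.get_image("top")
for c in("scene","top"):
    for n in("barrel_mid","barrel_nozzle"):
        for d in nets.pinpoint(c,n)[:2]: print(c,n,round(d["confidence"],2),at_z(c,d["at"],z))
j=i[200:420,240:520];cv2.imwrite("pics/p6.png",np.clip(255*(cv2.resize(j,(760,597),interpolation=2)/255.)**.6,0,255).astype('uint8'))
E
```

```text
[0.5253 0.1186 0.1707] -0.05937136712143557
scene barrel_mid 0.68 [0.5214 0.1175 0.1847]
scene barrel_nozzle 0.76 [0.5233 0.0181 0.1847]
top barrel_nozzle 0.61 [0.5191 0.017  0.1847]
```

View pics/p6.png

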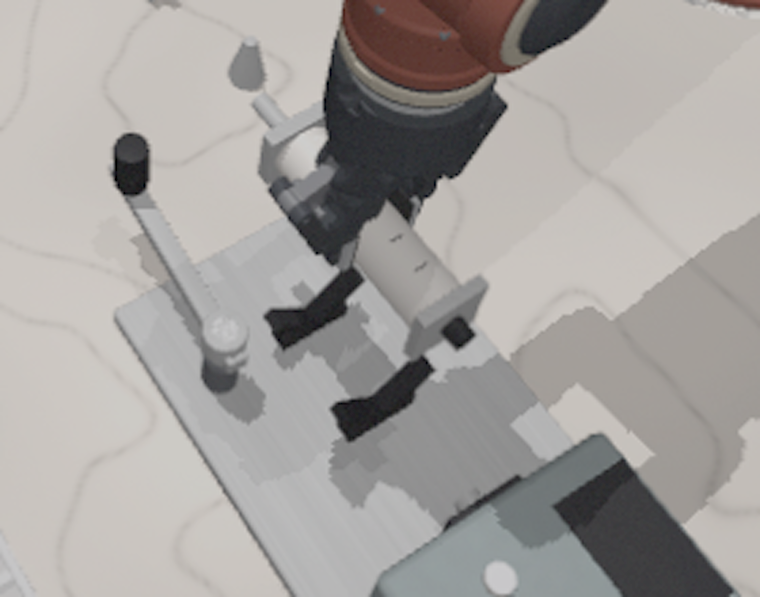

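The bar is aside with the knob at (132,165), and the barrel hangs over the cradle with its nozzle away from the drive box. It needs about 11 mm more in +y before lowering.

>>> step_arm(moves=[[[0, 0.6, -1, 0], [0, 0.5, -2, 0], [0, 0, -2, 0], [0, 0, -2, 0], [0, 0, -1.5, 0], [0, 0, -1.2, 0], [0, 0, -1, 0], [0, 0, -0.8, 0], [0, 0, -0.4, 0], [0, 0, 0, 0]]])

```text
t: 14.6
tool_pos: [0.5251, 0.1303, 0.0515]
tool_rot: [3.14, -0.093, -0.002]
contact_force: [-0.0, -0.1, -4.0]
opening: 0.0348
```

>>> step_arm(moves=[[[0, 0, -0.2, 0], [0, 0, -0.2, 0], [0, 0, -0.2, 0], [0, 0, -0.1, 0], [0, 0, 0, 0], [0, 0, 0, 0]]])

```text
t: 15.1
tool_pos: [0.5255, 0.1304, 0.0454]
tool_rot: [-3.14, 0.093, -0.0]
contact_force: [-0.5, -0.4, -3.2]
opening: 0.0349
```

>>> step_arm(moves=[[[0, 0, -0.2, 0], [0, 0, -0.2, 0], [0, 0, -0.1, 0], [0, 0, 0, 0], [0, 0, 0, 0]]])

```text
t: 15.52
tool_pos: [0.5263, 0.1305, 0.0418]
tool_rot: [-3.14, 0.094, -0.002]
contact_force: [-2.3, -0.6, 5.7]
opening: 0.0348
```

Contact is made. I'll open and retreat.

>>> step_arm(moves=[[[0, 0, 0, 0], [0, 0, 0, 0], [0, 0, 0, 0], [0, 0, 0, 0], [0, 0, 0, 0], [0, 0, 0, 0]]], grip=0)

```text
t: 16.02
tool_pos: [0.5254, 0.1304, 0.0402]
tool_rot: [3.14, -0.093, -0.0]
contact_force: [0.2, -0.1, -0.7]
opening: 0.0853
```

>>> step_arm(moves=[[[0, 0, 1, 0], [0, 0, 2, 0], [0, 0, 2.5, 0], [0, 0, 2.5, 0], [0, 0, 2.5, 0], [0, 0, 2.5, 0], [0, 0, 2, 0], [-1, 1, 0, 0.1], [-1, 2, 0, 0.1], [-1, 2, 0, 0.1]]])

```text
t: 16.85
tool_pos: [0.4956, 0.1806, 0.192]
tool_rot: [-3.118, -0.383, -0.004]
contact_force: [-1.0, -0.6, -0.3]
opening: 0.0852
```

```bash
python3 - <<'E'
from h import *
np.set_printoptions(precision=4,suppress=True)
o=readout.get_obs();print(o["tool_pos"],2*np.arctan2(o["tool_rot"][1],o["tool_rot"][0]))
i=viewer.get_image("scene")
viewer.get_image("top")
P={}
for n,z in(("barrel_mid",.055),("barrel_nozzle",.055),("clamp_knob",.105)):
    for c in("scene","top"):
        for d in nets.pinpoint(c,n)[:1]: P[c]=d["at"];w=at_z(c,d["at"],z);a=.059;v=w[:2]-[.5252,.1291];print(c,n,round(d["confidence"],2),w,"pump",v[0]-a*v[1],v[1]+a*v[0])
j=i[200:420,240:520];cv2.imwrite("pics/p7.png",np.clip(255*(cv2.resize(j,(760,597),interpolation=2)/255.)**.6,0,255).astype('uint8'))
E
```

```text
[0.4956 0.1806 0.192 ] -6.038865984168668
scene barrel_mid 0.59 [0.5199 0.1336 0.055 ] pump -0.005580175245372085 0.00419373563625817
top barrel_mid 0.89 [0.5301 0.1295 0.055 ] pump 0.004911118659306919 0.0006609521257917322
scene barrel_nozzle 0.76 [0.5205 0.0287 0.055 ] pump 0.0012204261004510773 -0.10068947917106713
top barrel_nozzle 0.7 [0.5154 0.0341 0.055 ] pump -0.004226566716677613 -0.09562476833556718
scene clamp_knob 0.87 [ 0.5825 -0.031   0.105 ] pump 0.06678825744638849 -0.15676030159601612
top clamp_knob 0.98 [ 0.5829 -0.0333  0.105 ] pump 0.06723037016055278 -0.1589636780109375
```

View pics/p7.png

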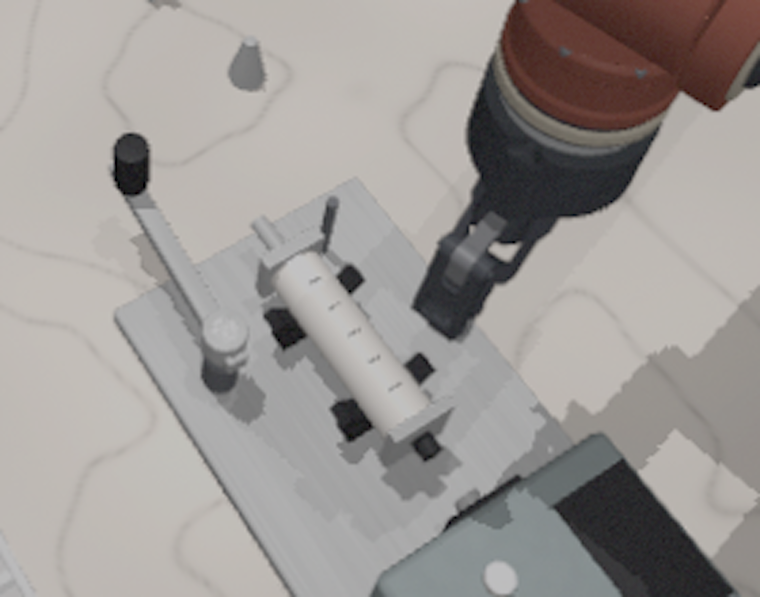

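The barrel sits in both saddles with its nozzle away from the drive box, and the knob is at (132,165). I'll fetch the knob.

>>> step_arm(moves=[[[0.8, -2.1, 0, 0.12], [0.8, -2.1, 0, 0.12], [0.8, -2.1, 0, 0.12], [0.8, -2.1, 0, 0.12], [0.8, -2.1, 0, 0.12], [0.8, -2.1, 0, 0.12], [0.8, -2.1, 0, 0.12], [0.9, -2.1, 0, 0.12], [0.9, -2.1, 0, 0.12], [0.9, -2.0, 0, 0.12]]], grip=0.3)

```text
t: 18.08
tool_pos: [0.5788, -0.0307, 0.1902]
tool_rot: [-2.357, -2.077, 0.0]
contact_force: [-0.1, -0.6, 1.2]
opening: 0.0594
```

>>> step_arm(moves=[[[0, 0, -1.5, 0], [0, 0, -2, 0], [0, 0, -2, 0], [0, 0, -1.5, 0], [0, 0, 0, 0], [0, 0, 0, 0]]])

```text
t: 18.58
tool_pos: [0.5778, -0.0291, 0.1193]
tool_rot: [-2.361, -2.07, 0.003]
contact_force: [-0.2, 0.2, 0.9]
opening: 0.0596
```

>>> step_arm(moves=[[[0.2, 0, -1.2, 0], [0, 0, -1.2, 0], [0, 0, -0.8, 0], [0, 0, -0.2, 0], [0, 0, 0, 0], [0, 0, 0, 0]]])

```text
t: 19.08
tool_pos: [0.5805, -0.0286, 0.0862]
tool_rot: [-2.361, -2.073, 0.0]
contact_force: [-0.1, 0.1, -0.1]
opening: 0.0599
```

>>> step_arm(moves=[[[0, 0, 0, 0], [0, 0, 0, 0], [0, 0, 0, 0], [0, 0, 0, 0], [0, 0, 0, 0], [0, 0, 0, 0]]], grip=1, squeeze=50)

```text
t: 19.58
tool_pos: [0.581, -0.0303, 0.0874]
tool_rot: [2.358, 2.071, -0.002]
contact_force: [-1.2, -5.1, 1.0]
opening: 0.023
```

>>> step_arm(moves=[[[0, 0, 0.5, 0], [0, 0, 0.6, 0], [0, 0, 0.6, 0], [0, 0, 0.6, 0], [0, 0, 0.6, 0], [0, 0, 0.3, 0], [0, 0, 0, 0], [0, 0, 0, 0]]])

```text
t: 20.25
tool_pos: [0.5799, -0.0297, 0.1177]
tool_rot: [2.36, 2.072, -0.004]
contact_force: [2.1, -6.4, -6.6]
opening: 0.0226
```

>>> step_arm(moves=[[[-1.1, 0.2, 0, -0.1], [-1.2, 0.3, 0, -0.1], [-1.1, 0.5, 0, -0.1], [-1.1, 0.5, 0, -0.1], [-1.0, 0.7, 0, -0.1], [-0.9, 0.8, 0, -0.1], [-0.9, 0.8, 0, -0.1], [0, 0, 0, 0]]])

```text
t: 20.92
tool_pos: [0.5042, 0.0106, 0.1166]
tool_rot: [-2.926, -1.136, 0.008]
contact_force: [-3.5, -2.1, -5.8]
opening: 0.0227
```

>>> step_arm(moves=[[[-0.7, 0.9, 0, -0.1], [-0.7, 1.0, 0, -0.1], [-0.6, 1.1, 0, -0.1], [-0.4, 1.1, 0, -0.1], [-0.4, 1.1, 0, -0.1], [-0.2, 1.2, 0, -0.1], [-0.1, 1.2, 0, -0.1], [0, 1.0, 0, -0.08], [0, 0, 0, 0], [0, 0, 0, 0]]])

```text
t: 21.75
tool_pos: [0.4751, 0.0958, 0.1172]
tool_rot: [-3.14, 0.054, 0.007]
contact_force: [-2.8, -0.4, -6.6]
opening: 0.0225
```

>>> step_arm(moves=[[[0, 0, -0.5, 0], [0, 0, -0.5, 0], [0, 0, -0.4, 0], [0, 0, -0.3, 0], [0, 0, -0.2, 0], [0, 0, 0, 0], [0, 0, 0, 0]]])

```text
t: 22.33
tool_pos: [0.4751, 0.0955, 0.0984]
tool_rot: [-3.14, 0.059, 0.007]
contact_force: [-5.8, 1.4, -6.0]
opening: 0.0231
```

>>> step_arm(moves=[[[0, 0, -0.1, 0], [0, 0, -0.1, 0], [0, 0, 0, 0], [0, 0, 0, 0]]])

```text
t: 22.67
tool_pos: [0.4751, 0.0955, 0.0979]
tool_rot: [-3.14, 0.058, 0.008]
contact_force: [-11.0, 0.3, 3.8]
opening: 0.0229
```

>>> step_arm(moves=[[[0, 0, 0, 0], [0, 0, 0, 0], [0, 0, 0, 0], [0, 0, 0, 0], [0, 0, 0, 0]]], grip=0.3)

```text
t: 23.08
tool_pos: [0.4775, 0.0953, 0.0982]
tool_rot: [-3.141, 0.061, -0.004]
contact_force: [-0.2, 0.0, -0.2]
opening: 0.0602
```

>>> step_arm(moves=[[[0, 0, 1, 0], [0, 0, 2, 0], [0, 0, 2.5, 0], [0, 0, 2.5, 0], [0, 0, 2.5, 0], [-1, 3, 1, 0], [-1, 3, 0, 0], [-1, 3, 0, 0], [-1, 3, 0, 0], [0, 0, 0, 0]]])

```text
t: 23.92
tool_pos: [0.4351, 0.2192, 0.2135]
tool_rot: [-3.139, 0.053, -0.001]
contact_force: [0.7, 0.2, -0.3]
opening: 0.0599
```

```bash
python3 - <<'E'
from h import *
np.set_printoptions(precision=4,suppress=True)
o=readout.get_obs();print(o["t"],o["tool_pos"])
i=viewer.get_image("scene")
viewer.get_image("top")
for n,z in(("barrel_mid",.055),("barrel_nozzle",.055),("clamp_knob",.115),("slim_barrel_mid",.014)):
    P={}
    for c in("scene","top"):
        for d in nets.pinpoint(c,n)[:1]: P[c]=d["at"];w=at_z(c,d["at"],z);a=.059;v=w[:2]-[.5252,.1291];print(c,n,round(d["confidence"],2),w,"pump",v[0]-a*v[1],v[1]+a*v[0])
    if len(P)==2:print(" tri",*tri(P["scene"],P["top"]))
j=i[200:420,240:520];cv2.imwrite("pics/p8.png",np.clip(255*(cv2.resize(j,(760,597),interpolation=2)/255.)**.6,0,255).astype('uint8'))
E
```

```text
23.9167 [0.4351 0.2192 0.2135]
scene barrel_mid 0.75 [0.5238 0.1326 0.055 ] pump -0.0015697746364486426 0.00342840099153828
scene barrel_nozzle 0.85 [0.5204 0.0351 0.055 ] pump 0.0007163350065233359 -0.09426645472851562
top barrel_nozzle 0.78 [0.5117 0.03   0.055 ] pump -0.00762211330154238 -0.09992874845644736
 tri [0.5147 0.031  0.0425] 0.0020288732400731537
scene clamp_knob 0.94 [0.4776 0.0978 0.115 ] pump -0.04573251470088865 -0.03414650738071418
top clamp_knob 0.95 [0.4837 0.0914 0.115 ] pump -0.03923850917093583 -0.040115752554101755
 tri [0.4808 0.0947 0.1155] 0.008773366669447336
scene slim_barrel_mid 0.96 [ 0.4356 -0.2637  0.014 ] pump -0.0664110742042876 -0.39806555710819785
top slim_barrel_mid 0.62 [ 0.4459 -0.2609  0.014 ] pump -0.056316551508086524 -0.3946811751593638
 tri [ 0.4429 -0.2571  0.026 ] 0.004984885719228409
```

View pics/p8.png

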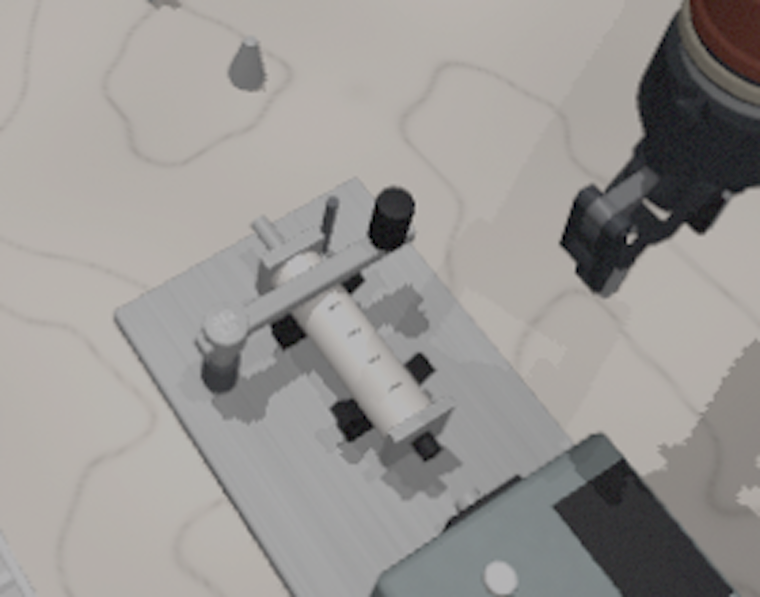

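The bar lies square across the barrel with the knob at (392,218), about 115 mm high, and the gripper is clear. I'll hand in.

```bash
python3 -c "
from station import ctrl;print(ctrl.finish_job())"
```

```text
the job is handed in; nothing more can be done
None
```

The job is done and handed in at about 24 s of the 64 s allowed; `finish_job` reports no verdict. I lifted the bar by its knob and turned it aside by about 1.5 rad. Then I laid the wide barrel in the cradle with its nozzle away from the drive box, swung the bar back and let it down onto the barrel.

**Last checks**, all in the pump's frame as I estimated it:
- **Barrel:** the middle was at about (-2, +3) mm and the nozzle at y of about -97 mm. The final picture shows it in both saddles.
- **Knob:** about (-42, -37) mm, 115 mm above the table. The scene and top cameras disagreed on it by 6 to 9 mm, but both readings are inside the limits. The top reading of x was the closest, at -39 mm against the -35 mm limit.
- **Top view:** the top camera did not find the barrel's middle in the final picture.
- **Slim barrel:** it shows no real movement; its position agrees with the start within about 3 mm.
- **Robot:** the gripper stands clear and touches nothing.

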